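# Bed the carbide tips of three drill bits

### The arm

A 7-joint arm with a two-finger parallel gripper is mounted at the origin on the work surface. World frame = base frame: x ahead of the robot, y to its left, z up, the work surface at z = 0. Lengths are in m, angles in rad, forces in N, time in s.
With the tool pointing down it reaches from about 0.4 to 0.85 m from the base axis. Payload 10.4 kg.
Tool frame: the origin (TCP) lies at the very end of the fingers, on their centre line; the grasp point (between the pads) lies 19 mm behind it; z points along the fingers, y is the line along which they close (so a half turn about z gives the same grasp; the last joint's range is limited). The gripper opens to 85 mm and grips with 20 to 120 N. Pads are 22 mm wide; open, the fingers measure 114 mm over their backs; the gripper's body (76 mm by 85 mm) begins 54 mm behind the grasp point. The pads swing forward as they close: fully open they stand 13 mm farther back than shut.
Start: joints at [1.272, 0.332, -0.065, 1.46, 0.022, 1.35, -0.088], TCP at [0.17, -0.601, 0.209] pointing down, gripper open.
Joint ranges: [-2.6, 2.6], [-0.5, 2.12], [-1.47, 1.34], [0.16, 2.42], [-1.27, 4.41], [0.06, 2.06], [-2.6, 2.6]. Speed limits (rad/s): [2.22, 2.22, 2.79, 2.79, 3.14, 3.14, 3.14].

### API

Orientations are given as a unit quaternion [x, y, z, w].
In Python, from workcell import * gives the robot as it stands. The module is installed in compiled form; this text tells all that it offers.
- The arm moves only by the tool carry_out, never from a script. Its argument "motion" is a list of rows, each an object with "xyz": the shift along the tool's x, y, z in m, a list of three; "angular": the turn, a rotation vector about the tool's x, y, z in degrees, a list of three. A call has 1 to 12 rows; each row is the pose to reach, as a shift and turn from the pose commanded when the call began, along the tool's axes at that moment; what a row does not reach only later rows make up. A row lasts 1/10 s, in which the tool goes at most 50 mm and 8.59 degrees, less where a joint would pass 70% of its speed; a pose out of reach is approached as far as the arm can. A call with a gripper value outside its range is refused whole. "hand" is the opening, from 0 (shut) to 1 (fully open), set as the call begins (left out, the last holds). The fingers move at their own pace and stop on an object; "grip_force" is the grip in N (left out, the last holds). Time passes only in rows, so rows that repeat a pose let the fingers close. It gives the time, the measured TCP pose, the force, the opening and the grip force at its end, in the units of the state.
- get_obs(): the state, without advancing time (a new reading comes with each control period).
- camera(name): name is "side" or "top"; returns a dict with "img" (420x560x3 uint8, red, green, blue), "fx", "fy", "cx", "cy" (pixels), "extrinsics" (4x4, takes a point from camera to world coordinates). Camera axes: x right, y up, looking along -z (the intrinsics and any distortion apply to the point x, -y, -z); pixel columns grow to the right and rows downward; lengths in m; the calibration is good to about 2 mm. A picture is of the moment at which its call begins. There is no depth.
- hand_in(): hands the job in; it is judged then, once.
The state is a dict: "clock": time; "joint_pos": joint angles; "joint_velocities": joint speeds; "tau": joint torques, N m; "position": TCP position; "ee_rot": TCP orientation; "ft_force": force on the tool from outside, world axes, zero at the start; "torque": the same for the moment, N m; "grip_width": opening from 0.0 (shut) to 1.0 (fully open); "grasp_force": force on a finger pad.
Only numpy, scipy, OpenCV 4.12 (cv2) and the standard library are available. Lean on these libraries where they do the work, as an engineer would, in place of code of your own. Each camera call takes 0.05 s, during which the arm holds its last target. There are 200 camera calls.

### The job

Three drill bits stand in round holders, each with a loose carbide tip sticking up across its head: with the fingertips, press each tip gently down until it is fully home, first on the shortest bit, then on the middle one, then on the tallest. Only push: leave the bits standing where they are, pick nothing up, and disturb nothing else on the bench.

Things in the scene. Friction and masses are not known exactly. Their poses are not given: they have to be found in the camera images.
- bit_short: The shortest of three drill bits in round holders: dark steel, head 42 mm across, 60 mm high to its unpressed tip. Aluminium holder 76 mm across, 22 mm high, loose on the table, about 0.8 kg in all. It is sprung: pushed down with over 5 N, the bit with its tip sinks into it, 8 mm at about 21 N, and springs back. Origin: centre of the holder's underside (does not sink); z up.
- top_short (a point): Centre of the top face of that bit's carbide tip, a bare steel-grey plate 36 mm long and 11 mm wide, flat on top, that stands across the head: the point to press, straight down. It stands 7 to 8 mm proud of the head before and 2 mm proud when home; the point moves with the tip. Its own x axis runs along the plate's length.
- tip_short (a joint): How far that tip has been pushed down, in m: 0 to 0.001 at the start, 0.006 fully home against a stop, after which the sprung holder gives. The tip itself gives at about 4 N (about 0.3 N more per 10 mm/s of pushing speed) and stays where it is left.
- bit_mid: The middle of three drill bits in round holders: dark steel, head 42 mm across, 85 mm high to its unpressed tip. Aluminium holder 76 mm across, 22 mm high, loose on the table, about 0.8 kg in all. It is sprung: pushed down with over 5 N, the bit with its tip sinks into it, 8 mm at about 21 N, and springs back. Origin: centre of the holder's underside (does not sink); z up.
- top_mid (a point): Centre of the top face of that bit's carbide tip, a bare steel-grey plate 36 mm long and 11 mm wide, flat on top, that stands across the head: the point to press, straight down. It stands 7 to 8 mm proud of the head before and 2 mm proud when home; the point moves with the tip. Its own x axis runs along the plate's length.
- tip_mid (a joint): How far that tip has been pushed down, in m: 0 to 0.001 at the start, 0.006 fully home against a stop, after which the sprung holder gives. The tip itself gives at about 4 N (about 0.3 N more per 10 mm/s of pushing speed) and stays where it is left.
- bit_tall: The tallest of three drill bits in round holders: dark steel, head 42 mm across, 110 mm high to its unpressed tip. Aluminium holder 76 mm across, 22 mm high, loose on the table, about 0.8 kg in all. It is sprung: pushed down with over 5 N, the bit with its tip sinks into it, 8 mm at about 21 N, and springs back. Origin: centre of the holder's underside (does not sink); z up.
- top_tall (a point): Centre of the top face of that bit's carbide tip, a bare steel-grey plate 36 mm long and 11 mm wide, flat on top, that stands across the head: the point to press, straight down. It stands 7 to 8 mm proud of the head before and 2 mm proud when home; the point moves with the tip. Its own x axis runs along the plate's length.
- tip_tall (a joint): How far that tip has been pushed down, in m: 0 to 0.001 at the start, 0.006 fully home against a stop, after which the sprung holder gives. The tip itself gives at about 4 N (about 0.3 N more per 10 mm/s of pushing speed) and stays where it is left.
- spare_a: Spare drill bit, dark steel, 70 mm high, 42 mm across, with an empty slot and no tip, standing without a holder. Not to be disturbed. Origin: centre of its underside.
- spare_b: Spare drill bit, dark steel, 70 mm high, 42 mm across, with an empty slot and no tip, standing without a holder. Not to be disturbed. Origin: centre of its underside.
- flux_cup: White ceramic cup, 70 mm across, 60 mm high; leave alone. Origin: centre of its underside.
- brush: Brush with a yellow handle lying on the table beyond the bits; leave alone. Origin at the underside, handle along its -x axis.
- collar: Steel collar ring, 56 mm across, 18 mm high, lying flat; leave alone. Origin: centre of its underside.
- paste_jar: White closed jar, 52 mm across, 60 mm high; leave alone. Origin: centre of its underside.
Things that resemble listed ones, but are neither listed nor needed, are in the scene too. What is shaped like the bit_tall but blue or brown is not meant.

How it is judged:
By the outcome, as a careful person would: the job done as asked, in the order asked, and still so for the second after the job is handed in, with the robot touching nothing.
It also fails if it takes over 51 s, if anything falls off the work surface, if the arm or the gripper's body presses on something with over 40 N, if the wrist force passes 120 N, or if a joint passes its speed limit or range.

## Working session

There is one attempt and no reset: what is moved stays moved. The work goes in short steps, Python scripts to look and compute and a tool call to move; the robot and the scene stay as the last step left them, time stands still between calls to the robot, and variables do not carry over. Pictures are saved under pics/ and viewed, at most 10 in all, crops included, and the job is handed in when it is done.

Besides the shell and the picture viewer there is one more tool, called by a JSON object that holds its "method" and its "body", one argument or row to a line. carry_out: Moves the arm, as the interface text tells. Its arguments: {"type":"object","properties":{"motion":{"type":"array"},"hand":{"type":"number"},"grip_force":{"type":"number"}},"required":["motion"]}

```bash
mkdir -p pics
python3 - <<'E'
from workcell import *
import cv2, numpy as np
for n in ("top","side"):
    c=camera(n); cv2.imwrite(f"pics/{n}0.png",cv2.resize(c["img"][:,:,::-1],(800,600),interpolation=cv2.INTER_CUBIC))
    print(n,[k for k in c],c["fx"],c["fy"],c["cx"],c["cy"]); print(np.round(c["extrinsics"],4))
    print({k:c[k] for k in c if k not in("img","extrinsics")})
print(get_obs())
E
```

```text
top ['img', 'fx', 'fy', 'cx', 'cy', 'extrinsics'] 491.03172481048097 491.03172481048097 282.9210183361489 217.20796754409741
[[ 0.0139  0.9904 -0.1373  0.3934]
 [-0.9996  0.0104 -0.0268 -0.0188]
 [-0.0252  0.1376  0.9902  1.2416]
 [ 0.      0.      0.      1.    ]]
{'fx': 491.03172481048097, 'fy': 491.03172481048097, 'cx': 282.9210183361489, 'cy': 217.20796754409741}
side ['img', 'fx', 'fy', 'cx', 'cy', 'extrinsics'] 410.8702444766808 410.8702444766808 280.0693585675726 206.676369870476
[[-0.7917  0.4674 -0.3934  0.2215]
 [-0.6109 -0.6091  0.5057  0.4001]
 [-0.0032  0.6407  0.7678  0.7022]
 [ 0.      0.      0.      1.    ]]
{'fx': 410.8702444766808, 'fy': 410.8702444766808, 'cx': 280.0693585675726, 'cy': 206.676369870476}
{'clock': 0.1, 'joint_pos': array([ 1.27241814,  0.33280058, -0.06472742,  1.46083014,  0.0216052 ,
        1.34990776, -0.08848395]), 'joint_velocities': array([ 1.79407758e-03, -2.27153247e-03,  4.16180379e-05, -3.24541681e-05,
        2.38257249e-04,  1.26209494e-03,  1.90251850e-04]), 'tau': array([ 5.24275547e-04, -6.26749778e+01,  4.83054353e-02, -3.92427456e+01,
        1.61584181e-02,  7.02058300e-03,  3.85050771e-05]), 'position': array([ 0.17009887, -0.60103941,  0.20861362]), 'ee_rot': array([ 9.90503914e-01,  1.37483111e-01, -1.11673744e-04, -6.14954431e-04]), 'ft_force': array([-0.42768375, -0.04332268, -0.37047298]), 'torque': array([-0.04321892,  0.04180731, -0.06312351]), 'grasp_force': 0.0, 'grip_width': 1.0030991228819002}
```

View pics/top0.png

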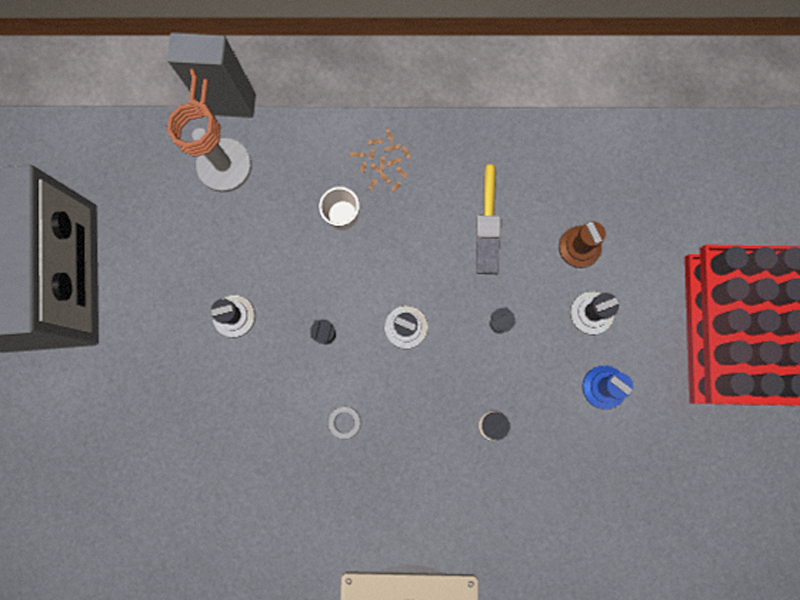

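View pics/side0.png

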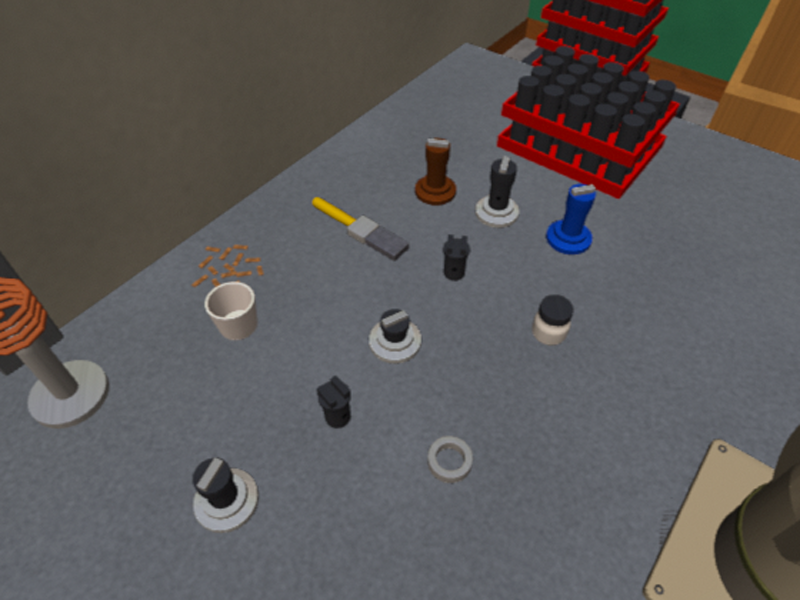

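The top view shows, in 800x600 pixels, holders with dark bits at (222,311), (405,324) and (605,305), apparently mid, short and tall. Possible mix-ups are the brown bit (593,233), the blue bit (620,385), the spares (322,331) and (502,320), and the jar (495,425). I'll check the choice in a crop sheet.

Run:
```python
from workcell import *
import cv2, numpy as np
rows=[]
for n,pts in (("top",[(405,324),(222,311),(605,305)]),("side",[(395,320),(212,474),(504,166)])):
    im=camera(n)["img"][:,:,::-1]; r=[]
    for (u,v) in pts:
        x,y=int(u*.7)-20,int(v*.7)-20
        r.append(cv2.resize(im[y:y+40,x:x+40],(260,260),interpolation=cv2.INTER_CUBIC)); print(n,x,y)
    rows.append(np.hstack(r))
cv2.imwrite("pics/crops.png",np.vstack(rows))
```

```text
top 263 206
top 135 197
top 403 193
side 256 204
side 128 311
side 332 96
```

View pics/crops.png

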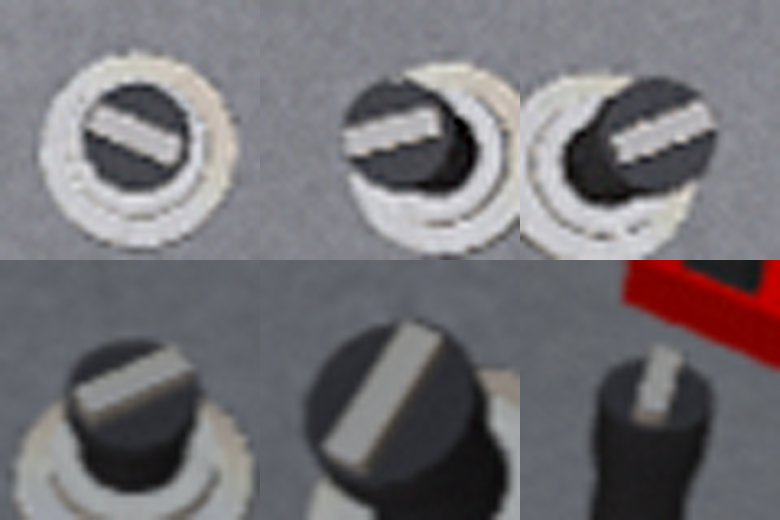

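The crops confirm three dark bits in aluminium holders with grey plates: short in the middle, the middle one on the left, tall on the right. Next I triangulate the plate ends.

```bash
cat > h.py <<'E'
from workcell import *
import cv2, numpy as np
from scipy.spatial.transform import Rotation as R
def P(c):
    E=np.linalg.inv(c["extrinsics"]); K=np.array([[c["fx"],0,c["cx"]],[0,c["fy"],c["cy"]],[0,0,1]])
    return K@np.diag([1,-1,-1])@E[:3]
def onplane(c,u,v,z):
    E=c["extrinsics"]; d=E[:3,:3]@np.array([(u-c["cx"])/c["fx"],-(v-c["cy"])/c["fy"],-1]); o=E[:3,3]
    return o+d*(z-o[2])/d[2]
def tri(ct,pt,cs,ps):
    X=cv2.triangulatePoints(P(ct),P(cs),np.array(pt,float).reshape(2,1),np.array(ps,float).reshape(2,1))[:,0]; return X[:3]/X[3]
E
python3 - <<'E'
from h import *
ct,cs=camera("top"),camera("side")
D={"short":(.0595,(263,206),[(91,117),(176,154)],(256,204),[(80,142),(186,97)]),
"mid":(.0845,(135,197),[(86,142),(178,122)],(128,311),[(160,70),(85,197)]),
"tall":(.1095,(403,193),[(97,150),(192,113)],(332,96),[(149,90),(130,152)])}
px=lambda o,p:np.array(o)+(np.array(p)+.5)/6.5-.5
for k,(z,ot,pt,os_,ps) in D.items():
    a=[px(ot,p) for p in pt]; b=[px(os_,p) for p in ps]
    T=[onplane(ct,*p,z) for p in a]; S=[onplane(cs,*p,z) for p in b]
    print(k,"tri",tri(ct,sum(a)/2,cs,sum(b)/2).round(4))
    for n,X in(("top",T),("side",S)):
        d=X[1]-X[0]; print(n,((X[0]+X[1])/2).round(4),"len",np.hypot(*d[:2]).round(4),"ang",(np.degrees(np.arctan2(d[1],d[0]))%180).round(1))
o=get_obs(); print(R.from_quat(o["ee_rot"]).as_matrix().round(4), o["clock"])
E
```

```text
short tri [0.5344 0.0123 0.0581]
top [0.5348 0.0125 0.0595] len 0.0347 ang 67.0
side [0.533  0.0126 0.0595] len 0.0364 ang 65.8
mid tri [0.5519 0.3208 0.0794]
top [0.5514 0.3195 0.0845] len 0.0347 ang 103.0
side [0.549  0.321  0.0845] len 0.0338 ang 107.8
tall tri [ 0.5642 -0.3175  0.1058]
top [ 0.5641 -0.3164  0.1095] len 0.0366 ang 111.9
side [ 0.5615 -0.3136  0.1095] len 0.0369 ang 110.7
[[ 9.622e-01  2.723e-01 -1.000e-04]
 [ 2.723e-01 -9.622e-01  4.000e-04]
 [-0.000e+00 -5.000e-04 -1.000e+00]] 0.3
```

Both views agree to within 2–3 mm, and the plate lengths come out at 34–37 mm (36 expected). Tip centres: short (0.534, 0.0125), mid (0.5505, 0.320), tall (0.563, -0.3155). I'll shut the hand and travel high.

{"method": "carry_out", "body": {
  "motion": [
    {"xyz": [0.013, -0.012, 0], "angular": [0, 0, 0]},
    {"xyz": [0.04, -0.037, 0], "angular": [0, 0, 0]},
    {"xyz": [0.07, -0.066, 0], "angular": [0, 0, 0]},
    {"xyz": [0.1, -0.095, 0], "angular": [0, 0, 0]},
    {"xyz": [0.13, -0.124, 0], "angular": [0, 0, 0]},
    {"xyz": [0.16, -0.152, 0], "angular": [0, 0, 0]},
    {"xyz": [0.19, -0.18, 0], "angular": [0, 0, 0]},
    {"xyz": [0.22, -0.209, 0], "angular": [0, 0, 0]},
    {"xyz": [0.25, -0.237, 0], "angular": [0, 0, 0]},
    {"xyz": [0.28, -0.266, 0], "angular": [0, 0, 0]},
    {"xyz": [0.31, -0.294, 0], "angular": [0, 0, 0]},
    {"xyz": [0.33, -0.313, 0], "angular": [0, 0, 0]}
  ],
  "hand": 0,
  "grip_force": 20
}}

```text
clock: 1.5
position: [0.4038, -0.2076, 0.2096]
ee_rot: [0.99, 0.139, 0.0, 0.0]
ft_force: [-0.3, -0.5, 0.5]
grip_width: 0.0
grasp_force: 0.0
```

{"method": "carry_out", "body": {
  "motion": [
    {"xyz": [0.027, -0.026, 0], "angular": [0, 0, 0]},
    {"xyz": [0.056, -0.053, 0], "angular": [0, 0, 0]},
    {"xyz": [0.086, -0.082, 0], "angular": [0, 0, 0]},
    {"xyz": [0.116, -0.11, 0], "angular": [0, 0, 0]},
    {"xyz": [0.144, -0.137, 0], "angular": [0, 0, 0]},
    {"xyz": [0.17, -0.162, 0.015], "angular": [0, 0, 0]},
    {"xyz": [0.184, -0.175, 0.04], "angular": [0, 0, 0]},
    {"xyz": [0.1873, -0.1782, 0.07], "angular": [0, 0, 0]},
    {"xyz": [0.1873, -0.1782, 0.095], "angular": [0, 0, 0]},
    {"xyz": [0.1873, -0.1782, 0.115], "angular": [0, 0, 0]},
    {"xyz": [0.1873, -0.1782, 0.125], "angular": [0, 0, 0]},
    {"xyz": [0.1873, -0.1782, 0.125], "angular": [0, 0, 0]}
  ]
}}

```text
clock: 2.7
position: [0.5335, 0.012, 0.0833]
ee_rot: [0.991, 0.137, -0.001, -0.0]
ft_force: [-0.3, -0.8, 0.4]
grip_width: 0.001
grasp_force: 0.0
```

Run:
```python
from h import *
r=[]
for n,z in(("top",(265,210)),("side",(275,210))):
    c=camera(n); x,y=z[0]-40,z[1]-45
    r.append(cv2.resize(c["img"][y:y+100,x:x+80,::-1],(400,500),interpolation=cv2.INTER_CUBIC))
cv2.imwrite("pics/pre.png",np.hstack(r)); o=get_obs(); print(o["clock"],o["position"],o["ft_force"],o["grip_width"])
```

```text
2.8 [0.53471922 0.01214007 0.08516872] [-0.09179458  0.63617269 -0.62429609] -0.0024181338219806036
```

View pics/pre.png

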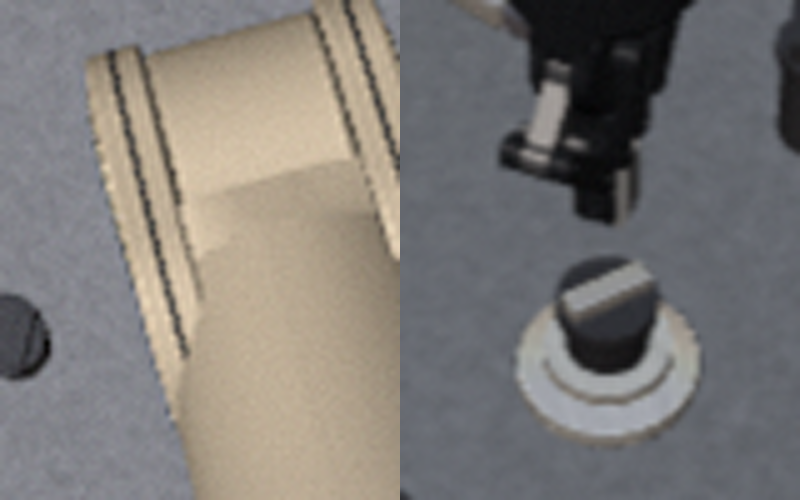

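The side crop shows the shut fingertips (605,215) about 25 mm above the short plate (605,290) and centred on it. I descend slowly to just short of home.

{"method": "carry_out", "body": {
  "motion": [
    {"xyz": [0, 0, 0.008], "angular": [0, 0, 0]},
    {"xyz": [0, 0, 0.016], "angular": [0, 0, 0]},
    {"xyz": [0, 0, 0.021], "angular": [0, 0, 0]},
    {"xyz": [0, 0, 0.023], "angular": [0, 0, 0]},
    {"xyz": [0, 0, 0.024], "angular": [0, 0, 0]},
    {"xyz": [0, 0, 0.025], "angular": [0, 0, 0]},
    {"xyz": [0, 0, 0.026], "angular": [0, 0, 0]},
    {"xyz": [0, 0, 0.027], "angular": [0, 0, 0]},
    {"xyz": [0, 0, 0.028], "angular": [0, 0, 0]}
  ]
}}

```text
clock: 3.7
position: [0.5343, 0.0121, 0.0563]
ee_rot: [0.991, 0.137, 0.0, 0.0]
ft_force: [1.1, -0.3, -0.1]
grip_width: -0.002
grasp_force: 0.0
```

{"method": "carry_out", "body": {
  "motion": [
    {"xyz": [0, 0, 0.001], "angular": [0, 0, 0]}
  ]
}}

```text
clock: 3.8
position: [0.5342, 0.0121, 0.0553]
ee_rot: [0.991, 0.137, 0.0, 0.0]
ft_force: [-0.0, -0.5, 0.8]
grip_width: -0.001
grasp_force: 0.0
```

{"method": "carry_out", "body": {
  "motion": [
    {"xyz": [0, 0, 0.001], "angular": [0, 0, 0]}
  ]
}}

```text
clock: 3.9
position: [0.5342, 0.0121, 0.0543]
ee_rot: [0.991, 0.137, 0.0, 0.0]
ft_force: [-0.1, 1.4, 0.5]
grip_width: -0.0
grasp_force: 0.0
```

Run:
```python
from h import *
c=camera("side"); im=c["img"][195:255,245:310,::-1]
cv2.imwrite("pics/c1.png",cv2.resize(im,(585,540),interpolation=cv2.INTER_CUBIC))
for i in range(3): camera("side"); o=get_obs(); print(o["position"],o["ft_force"])
```

```text
[0.53411901 0.01208923 0.05415955] [-1.0352846  -0.31420507  0.00324504]
[0.53416912 0.01210801 0.05423591] [-0.11195969 -0.05125915  0.42885902]
[0.53421524 0.01212224 0.05431355] [-0.59852375  0.1109943   0.26464946]
```

View pics/c1.png

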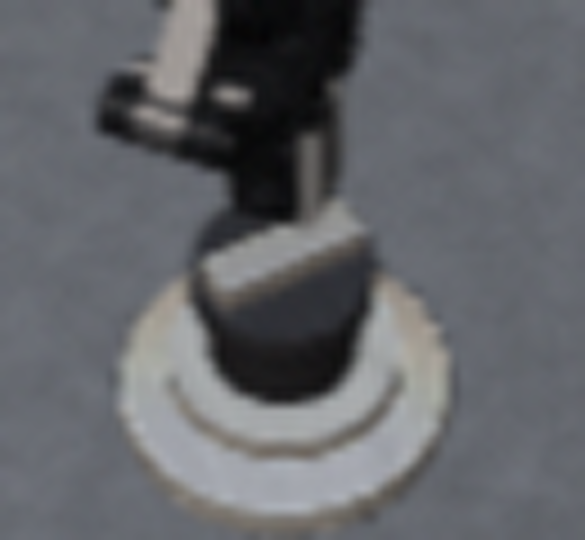

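Run:
```python
from h import *
c=camera("side"); p=P(c)
def f(X): q=p@np.append(X,1); q=q[:2]/q[2]; return q.round(1), ((q-[245,195]+.5)*9).round(0)
o=get_obs(); M=R.from_quat(o["ee_rot"]).as_matrix(); t=o["position"]
print("tcp",f(t), o["clock"], o["joint_pos"].round(3))
for dx in(-.011,.011):
  for dy in(-.0145,.0145): print(dx,dy,f(t+M@[dx,dy,0]), f(t+M@[dx,dy,-.013]), f(t+M@[dx,dy,-.02]))
for z in (.054,.0595): print(z,f([.534,.0125,z]))
```

```text
tcp (array([275.8, 223.1]), array([282., 257.])) 4.15 [ 0.463  0.356 -0.663  1.845  0.254  1.026 -1.597]
-0.011 -0.0145 (array([278.2, 230.2]), array([303., 321.])) (array([278.2, 226.2]), array([303., 285.])) (array([278.1, 224. ]), array([303., 265.]))
-0.011 0.0145 (array([283.6, 219.3]), array([352., 224.])) (array([283.7, 215.3]), array([352., 187.])) (array([283.7, 213.1]), array([352., 167.]))
0.011 -0.0145 (array([267.9, 226.9]), array([210., 291.])) (array([267.7, 222.8]), array([209., 255.])) (array([267.6, 220.6]), array([208., 235.]))
0.011 0.0145 (array([273.5, 216.2]), array([261., 195.])) (array([273.4, 212.1]), array([260., 158.])) (array([273.3, 209.9]), array([259., 138.]))
0.054 (array([275.8, 223.4]), array([281., 260.]))
0.0595 (array([275.7, 221.7]), array([281., 244.]))
```

The fingertips seem to end about 13 mm above the measured TCP, and no contact force shows yet. I go on down in small steps, watching the force.

{"method": "carry_out", "body": {
  "motion": [
    {"xyz": [0, 0, 0.001], "angular": [0, 0, 0]},
    {"xyz": [0, 0, 0.002], "angular": [0, 0, 0]}
  ]
}}

```text
clock: 4.35
position: [0.5343, 0.0121, 0.0523]
ee_rot: [0.991, 0.137, 0.0, 0.0]
ft_force: [0.4, -0.3, 0.0]
grip_width: 0.003
grasp_force: 0.0
```

{"method": "carry_out", "body": {
  "motion": [
    {"xyz": [0, 0, 0.001], "angular": [0, 0, 0]},
    {"xyz": [0, 0, 0.002], "angular": [0, 0, 0]}
  ]
}}

```text
clock: 4.55
position: [0.5342, 0.0121, 0.0502]
ee_rot: [0.991, 0.137, -0.0, 0.0]
ft_force: [0.0, 0.5, -0.5]
grip_width: -0.002
grasp_force: 0.0
```

{"method": "carry_out", "body": {
  "motion": [
    {"xyz": [0, 0, 0.001], "angular": [0, 0, 0]},
    {"xyz": [0, 0, 0.002], "angular": [0, 0, 0]}
  ]
}}

```text
clock: 4.75
position: [0.5342, 0.0121, 0.0482]
ee_rot: [0.991, 0.137, -0.0, 0.0]
ft_force: [-0.3, 0.2, 0.3]
grip_width: -0.001
grasp_force: 0.0
```

Run:
```python
from h import *
c=camera("side"); im=c["img"][195:255,245:310,::-1]
a=cv2.resize(im,(390,360),interpolation=cv2.INTER_CUBIC)
c=camera("top"); b=cv2.resize(c["img"][170:270,220:328,::-1],(390,360),interpolation=cv2.INTER_CUBIC)
cv2.imwrite("pics/c2.png",np.hstack([a,b]))
```

```text
(no output)
```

View pics/c2.png

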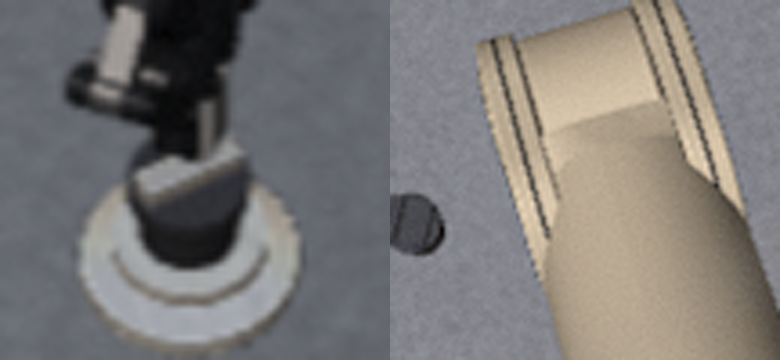

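The fingertip bottom (185,158) now starts to cover the plate's back edge, so it is above the plate and still has a few mm to go. Continuing.

{"method": "carry_out", "body": {
  "motion": [
    {"xyz": [0, 0, 0.001], "angular": [0, 0, 0]},
    {"xyz": [0, 0, 0.002], "angular": [0, 0, 0]}
  ]
}}

```text
clock: 5.05
position: [0.5342, 0.0121, 0.0463]
ee_rot: [0.991, 0.137, 0.0, 0.0]
ft_force: [-0.0, 0.0, 0.4]
grip_width: -0.001
grasp_force: 0.0
```

{"method": "carry_out", "body": {
  "motion": [
    {"xyz": [0, 0, 0.001], "angular": [0, 0, 0]}
  ]
}}

```text
clock: 5.15
position: [0.5342, 0.0121, 0.0452]
ee_rot: [0.991, 0.137, -0.0, 0.0]
ft_force: [-0.0, -0.4, -0.7]
grip_width: -0.001
grasp_force: 0.0
```

{"method": "carry_out", "body": {
  "motion": [
    {"xyz": [0, 0, 0.001], "angular": [0, 0, 0]}
  ]
}}

```text
clock: 5.25
position: [0.5342, 0.0121, 0.0442]
ee_rot: [0.991, 0.137, -0.0, 0.0]
ft_force: [0.4, 0.4, -0.1]
grip_width: 0.003
grasp_force: 0.0
```

{"method": "carry_out", "body": {
  "motion": [
    {"xyz": [0, 0, 0.001], "angular": [0, 0, 0]}
  ]
}}

```text
clock: 5.35
position: [0.5342, 0.0121, 0.0432]
ee_rot: [0.991, 0.137, 0.0, 0.0]
ft_force: [-0.0, -0.0, 0.3]
grip_width: 0.002
grasp_force: 0.0
```

{"method": "carry_out", "body": {
  "motion": [
    {"xyz": [0, 0, 0.001], "angular": [0, 0, 0]}
  ]
}}

```text
clock: 5.45
position: [0.5342, 0.0121, 0.0422]
ee_rot: [0.991, 0.137, -0.0, 0.0]
ft_force: [0.1, -0.1, 0.9]
grip_width: 0.001
grasp_force: 0.0
```

{"method": "carry_out", "body": {
  "motion": [
    {"xyz": [0, 0, 0.001], "angular": [0, 0, 0]}
  ]
}}

```text
clock: 5.55
position: [0.5342, 0.0121, 0.0412]
ee_rot: [0.991, 0.137, 0.0, 0.0]
ft_force: [-0.0, 0.4, -0.4]
grip_width: -0.0
grasp_force: 0.0
```

{"method": "carry_out", "body": {
  "motion": [
    {"xyz": [0, 0, 0.001], "angular": [0, 0, 0]}
  ]
}}

```text
clock: 5.65
position: [0.5342, 0.0121, 0.0402]
ee_rot: [0.991, 0.137, 0.0, 0.0]
ft_force: [0.6, -0.6, 0.3]
grip_width: -0.0
grasp_force: 0.0
```

Run:
```python
from h import *
c=camera("side"); im=c["img"][195:255,245:310,::-1]
cv2.imwrite("pics/c3.png",cv2.resize(im,(585,540),interpolation=cv2.INTER_CUBIC))
```

```text
(no output)
```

View pics/c3.png

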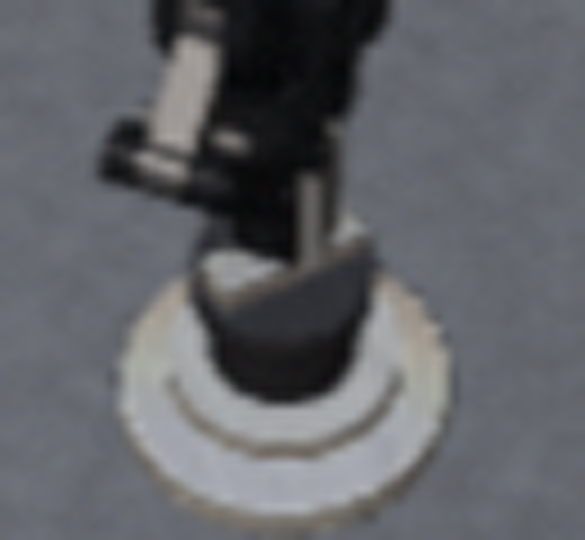

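The finger (bottom about (280,262)) is centred over the plate and still just above it; the plate is still proud. Continuing in 1 mm steps.

{"method": "carry_out", "body": {
  "motion": [
    {"xyz": [0, 0, 0.001], "angular": [0, 0, 0]}
  ]
}}

```text
clock: 5.8
position: [0.5343, 0.0121, 0.0393]
ee_rot: [0.991, 0.137, 0.0, 0.0]
ft_force: [0.6, 0.1, -1.1]
grip_width: -0.0
grasp_force: 0.0
```

{"method": "carry_out", "body": {
  "motion": [
    {"xyz": [0, 0, 0.001], "angular": [0, 0, 0]}
  ]
}}

```text
clock: 5.9
position: [0.5342, 0.0121, 0.0383]
ee_rot: [0.991, 0.137, 0.0, 0.0]
ft_force: [-0.1, -0.4, 0.2]
grip_width: 0.001
grasp_force: 0.0
```

{"method": "carry_out", "body": {
  "motion": [
    {"xyz": [0, 0, 0.001], "angular": [0, 0, 0]}
  ]
}}

```text
clock: 6.0
position: [0.5343, 0.0121, 0.0374]
ee_rot: [0.991, 0.137, 0.0, 0.0]
ft_force: [-1.5, 0.4, 3.9]
grip_width: 0.0
grasp_force: 2.0
```

{"method": "carry_out", "body": {
  "motion": [
    {"xyz": [0, 0, 0.001], "angular": [0, 0, 0]}
  ]
}}

```text
clock: 6.1
position: [0.5343, 0.0121, 0.0365]
ee_rot: [0.991, 0.137, 0.0, 0.0]
ft_force: [-1.5, -0.8, 4.7]
grip_width: 0.002
grasp_force: 2.0
```

Contact at a measured z of about 0.0377 with the 4 N plateau. So the fingertip end is about 22 mm above the reported TCP, and home should come near 0.032.

{"method": "carry_out", "body": {
  "motion": [
    {"xyz": [0, 0, 0.001], "angular": [0, 0, 0]},
    {"xyz": [0, 0, 0.002], "angular": [0, 0, 0]},
    {"xyz": [0, 0, 0.003], "angular": [0, 0, 0]}
  ]
}}

```text
clock: 6.4
position: [0.5343, 0.0121, 0.0333]
ee_rot: [0.991, 0.137, 0.0, 0.0]
ft_force: [-1.2, 0.7, 4.1]
grip_width: -0.003
grasp_force: 2.0
```

{"method": "carry_out", "body": {
  "motion": [
    {"xyz": [0, 0, 0.001], "angular": [0, 0, 0]}
  ]
}}

```text
clock: 6.5
position: [0.5343, 0.0121, 0.0323]
ee_rot: [0.991, 0.137, 0.0, 0.0]
ft_force: [-1.5, -0.5, 3.0]
grip_width: 0.001
grasp_force: 2.0
```

{"method": "carry_out", "body": {
  "motion": [
    {"xyz": [0, 0, 0.001], "angular": [0, 0, 0]}
  ]
}}

```text
clock: 6.6
position: [0.5343, 0.0121, 0.0314]
ee_rot: [0.991, 0.137, 0.0, 0.0]
ft_force: [-2.7, 0.2, 6.1]
grip_width: -0.005
grasp_force: 3.3
```

{"method": "carry_out", "body": {
  "motion": [
    {"xyz": [0, 0, 0.001], "angular": [0, 0, 0]}
  ]
}}

```text
clock: 6.7
position: [0.5343, 0.0121, 0.0305]
ee_rot: [0.991, 0.137, 0.0, 0.0]
ft_force: [-2.7, 0.1, 8.1]
grip_width: -0.001
grasp_force: 4.1
```

{"method": "carry_out", "body": {
  "motion": [
    {"xyz": [0, 0, 0.0005], "angular": [0, 0, 0]},
    {"xyz": [0, 0, 0.0005], "angular": [0, 0, 0]}
  ]
}}

```text
clock: 6.9
position: [0.5343, 0.0121, 0.0301]
ee_rot: [0.991, 0.137, 0.0, 0.0]
ft_force: [-3.7, -0.4, 8.9]
grip_width: 0.0
grasp_force: 4.4
```

The force climbs past 5 N to 9 N, so the tip is home and the spring gives about 1.7 mm. I lift straight up, then travel to mid.

{"method": "carry_out", "body": {
  "motion": [
    {"xyz": [0, 0, -0.002], "angular": [0, 0, 0]},
    {"xyz": [0, 0, -0.005], "angular": [0, 0, 0]},
    {"xyz": [0, 0, -0.012], "angular": [0, 0, 0]},
    {"xyz": [0, 0, -0.03], "angular": [0, 0, 0]},
    {"xyz": [0, 0, -0.055], "angular": [0, 0, 0]},
    {"xyz": [0, 0, -0.08], "angular": [0, 0, 0]},
    {"xyz": [0, 0, -0.1], "angular": [0, 0, 0]},
    {"xyz": [0, 0, -0.11], "angular": [0, 0, 0]}
  ]
}}

```text
clock: 7.7
position: [0.535, 0.0122, 0.1418]
ee_rot: [0.991, 0.138, 0.001, 0.0]
ft_force: [-1.2, -0.8, 0.4]
grip_width: -0.002
grasp_force: 0.0
```

{"method": "carry_out", "body": {
  "motion": [
    {"xyz": [0.005, -0.0146, 0], "angular": [0, 0, 0]},
    {"xyz": [0.015, -0.0437, 0], "angular": [0, 0, 0]},
    {"xyz": [0.0259, -0.0758, 0], "angular": [0, 0, 0]},
    {"xyz": [0.0368, -0.1078, 0], "angular": [0, 0, 0]},
    {"xyz": [0.0478, -0.1399, 0], "angular": [0, 0, 0]},
    {"xyz": [0.0588, -0.172, 0], "angular": [0, 0, 0]},
    {"xyz": [0.0697, -0.204, 0], "angular": [0, 0, 0]},
    {"xyz": [0.0807, -0.236, 0], "angular": [0, 0, 0]},
    {"xyz": [0.0906, -0.265, 0], "angular": [0, 0, 0]},
    {"xyz": [0.0966, -0.2826, 0], "angular": [0, 0, 0]},
    {"xyz": [0.0996, -0.2914, 0], "angular": [0, 0, 0]},
    {"xyz": [0.0996, -0.2914, 0], "angular": [0, 0, 0]}
  ]
}}

```text
clock: 8.9
position: [0.5501, 0.3206, 0.1392]
ee_rot: [0.99, 0.138, -0.0, -0.0]
ft_force: [-0.0, 0.4, 0.2]
grip_width: -0.001
grasp_force: 0.0
```

Run:
```python
from h import *
c=camera("side"); a=cv2.resize(c["img"][195:255,245:310,::-1],(390,360),interpolation=cv2.INTER_CUBIC)
b=cv2.resize(c["img"][255:375,90:220,::-1],(390,360),interpolation=cv2.INTER_CUBIC)
cv2.imwrite("pics/m1.png",np.hstack([a,b]))
o=get_obs(); print(o["position"],o["joint_pos"].round(3),o["ft_force"])
```

```text
[0.55057597 0.31919104 0.13929148] [-0.043  0.511 -0.755  1.486  0.356  1.288 -2.129] [ 0.92920287 -0.88146254 -0.18494406]
```

View pics/m1.png

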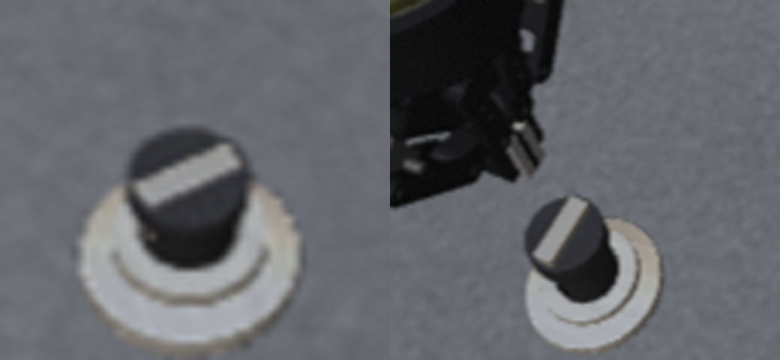

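The short plate is now seated almost flush and its holder has not moved. The fingertips (525,168) are above and left of the mid plate (560,230). I check that against the projection.

Run:
```python
from h import *
c=camera("side"); p=P(c)
def f(X): q=p@np.append(X,1); q=q[:2]/q[2]; return ((q-[90,255]+.5)*3+[390,0]).round(0)
t=get_obs()["position"]
for h in(0,.013,.022,.03): print(h,f(t+[0,0,h]))
print(f([.5505,.32,.0845]))
```

```text
0 [534. 177.]
0.013 [527. 165.]
0.022 [522. 157.]
0.03 [517. 149.]
[561. 226.]
```

The projection agrees, so mid contact is expected at a measured z of about 0.0625.

{"method": "carry_out", "body": {
  "motion": [
    {"xyz": [0, 0, 0.01], "angular": [0, 0, 0]},
    {"xyz": [0, 0, 0.03], "angular": [0, 0, 0]},
    {"xyz": [0, 0, 0.05], "angular": [0, 0, 0]},
    {"xyz": [0, 0, 0.062], "angular": [0, 0, 0]},
    {"xyz": [0, 0, 0.068], "angular": [0, 0, 0]},
    {"xyz": [0, 0, 0.071], "angular": [0, 0, 0]},
    {"xyz": [0, 0, 0.073], "angular": [0, 0, 0]},
    {"xyz": [0, 0, 0.074], "angular": [0, 0, 0]},
    {"xyz": [0, 0, 0.075], "angular": [0, 0, 0]},
    {"xyz": [0, 0, 0.076], "angular": [0, 0, 0]}
  ]
}}

```text
clock: 10.0
position: [0.5509, 0.3198, 0.0642]
ee_rot: [0.991, 0.137, 0.0, -0.0]
ft_force: [-1.2, 0.0, -0.3]
grip_width: -0.003
grasp_force: 0.0
```

{"method": "carry_out", "body": {
  "motion": [
    {"xyz": [0, 0, 0.001], "angular": [0, 0, 0]}
  ]
}}

```text
clock: 10.1
position: [0.5508, 0.3197, 0.0629]
ee_rot: [0.991, 0.138, 0.0, -0.0]
ft_force: [0.8, 0.7, -0.7]
grip_width: 0.0
grasp_force: 0.0
```

{"method": "carry_out", "body": {
  "motion": [
    {"xyz": [0, 0, 0.001], "angular": [0, 0, 0]}
  ]
}}

```text
clock: 10.2
position: [0.5508, 0.3197, 0.062]
ee_rot: [0.991, 0.137, 0.0, -0.0]
ft_force: [-0.6, -2.0, 3.8]
grip_width: -0.001
grasp_force: 2.0
```

{"method": "carry_out", "body": {
  "motion": [
    {"xyz": [0, 0, 0.001], "angular": [0, 0, 0]}
  ]
}}

```text
clock: 10.3
position: [0.5508, 0.3197, 0.0611]
ee_rot: [0.991, 0.137, 0.0, 0.0]
ft_force: [-1.0, -1.0, 4.1]
grip_width: 0.003
grasp_force: 2.0
```

{"method": "carry_out", "body": {
  "motion": [
    {"xyz": [0, 0, 0.001], "angular": [0, 0, 0]}
  ]
}}

```text
clock: 10.4
position: [0.5508, 0.3197, 0.0601]
ee_rot: [0.991, 0.137, 0.0, 0.0]
ft_force: [-1.6, -0.8, 3.4]
grip_width: -0.001
grasp_force: 2.0
```

Contact is where predicted.

{"method": "carry_out", "body": {
  "motion": [
    {"xyz": [0, 0, 0.001], "angular": [0, 0, 0]},
    {"xyz": [0, 0, 0.002], "angular": [0, 0, 0]}
  ]
}}

```text
clock: 10.6
position: [0.5508, 0.3197, 0.0578]
ee_rot: [0.991, 0.137, 0.0, -0.0]
ft_force: [-1.4, -0.3, 3.6]
grip_width: -0.006
grasp_force: 2.0
```

{"method": "carry_out", "body": {
  "motion": [
    {"xyz": [0, 0, 0.001], "angular": [0, 0, 0]}
  ]
}}

```text
clock: 10.7
position: [0.5508, 0.3197, 0.0568]
ee_rot: [0.991, 0.137, 0.0, -0.0]
ft_force: [-1.2, -0.8, 5.7]
grip_width: 0.0
grasp_force: 2.9
```

{"method": "carry_out", "body": {
  "motion": [
    {"xyz": [0, 0, 0.001], "angular": [0, 0, 0]}
  ]
}}

```text
clock: 10.8
position: [0.5508, 0.3197, 0.056]
ee_rot: [0.991, 0.137, 0.0, -0.0]
ft_force: [-0.5, -1.4, 7.4]
grip_width: -0.001
grasp_force: 3.7
```

{"method": "carry_out", "body": {
  "motion": [
    {"xyz": [0, 0, 0.001], "angular": [0, 0, 0]}
  ]
}}

```text
clock: 10.9
position: [0.5508, 0.3197, 0.0552]
ee_rot: [0.991, 0.137, 0.0, 0.0]
ft_force: [-2.5, -1.5, 8.9]
grip_width: 0.002
grasp_force: 4.5
```

The mid tip is home at 8.9 N. I lift and travel to the tall one.

{"method": "carry_out", "body": {
  "motion": [
    {"xyz": [0, 0, -0.002], "angular": [0, 0, 0]},
    {"xyz": [0, 0, -0.005], "angular": [0, 0, 0]},
    {"xyz": [0, 0, -0.012], "angular": [0, 0, 0]},
    {"xyz": [0, 0, -0.03], "angular": [0, 0, 0]},
    {"xyz": [0, 0, -0.06], "angular": [0, 0, 0]},
    {"xyz": [0, 0, -0.09], "angular": [0, 0, 0]},
    {"xyz": [0, 0, -0.115], "angular": [0, 0, 0]},
    {"xyz": [0, 0, -0.13], "angular": [0, 0, 0]}
  ]
}}

```text
clock: 11.7
position: [0.5512, 0.3203, 0.1883]
ee_rot: [0.99, 0.138, 0.002, -0.001]
ft_force: [-0.2, 0.4, 0.2]
grip_width: 0.004
grasp_force: 0.0
```

{"method": "carry_out", "body": {
  "motion": [
    {"xyz": [-0.0026, 0.01, 0], "angular": [0, 0, 0]},
    {"xyz": [-0.0079, 0.03, 0], "angular": [0, 0, 0]},
    {"xyz": [-0.0158, 0.06, 0], "angular": [0, 0, 0]},
    {"xyz": [-0.0236, 0.09, 0], "angular": [0, 0, 0]},
    {"xyz": [-0.0315, 0.12, 0], "angular": [0, 0, 0]},
    {"xyz": [-0.0394, 0.15, 0], "angular": [0, 0, 0]},
    {"xyz": [-0.0473, 0.18, 0], "angular": [0, 0, 0]},
    {"xyz": [-0.0551, 0.21, 0], "angular": [0, 0, 0]},
    {"xyz": [-0.063, 0.24, 0], "angular": [0, 0, 0]},
    {"xyz": [-0.0709, 0.27, 0], "angular": [0, 0, 0]},
    {"xyz": [-0.0788, 0.3, 0], "angular": [0, 0, 0]},
    {"xyz": [-0.0853, 0.325, 0], "angular": [0, 0, 0]}
  ]
}}

```text
clock: 12.9
position: [0.556, -0.0194, 0.1834]
ee_rot: [0.991, 0.136, -0.001, 0.0]
ft_force: [0.9, 0.7, 0.5]
grip_width: 0.001
grasp_force: 0.0
```

{"method": "carry_out", "body": {
  "motion": [
    {"xyz": [-0.0066, 0.025, 0], "angular": [0, 0, 0]},
    {"xyz": [-0.0145, 0.055, 0], "angular": [0, 0, 0]},
    {"xyz": [-0.0223, 0.085, 0], "angular": [0, 0, 0]},
    {"xyz": [-0.0302, 0.115, 0], "angular": [0, 0, 0]},
    {"xyz": [-0.0381, 0.145, 0], "angular": [0, 0, 0]},
    {"xyz": [-0.046, 0.175, 0], "angular": [0, 0, 0]},
    {"xyz": [-0.0538, 0.205, 0], "angular": [0, 0, 0]},
    {"xyz": [-0.0617, 0.235, 0], "angular": [0, 0, 0]},
    {"xyz": [-0.0696, 0.265, 0], "angular": [0, 0, 0]},
    {"xyz": [-0.0738, 0.281, 0], "angular": [0, 0, 0]},
    {"xyz": [-0.076, 0.2894, 0], "angular": [0, 0, 0]},
    {"xyz": [-0.076, 0.2894, 0], "angular": [0, 0, 0]}
  ]
}}

```text
clock: 14.1
position: [0.5623, -0.3158, 0.1841]
ee_rot: [0.991, 0.137, -0.0, -0.0]
ft_force: [0.7, 0.4, 1.5]
grip_width: -0.001
grasp_force: 0.0
```

Run:
```python
from h import *
c=camera("side"); a=cv2.resize(c["img"][311:351,128:168,::-1],(360,360),interpolation=cv2.INTER_CUBIC)
b=cv2.resize(c["img"][70:180,300:420,::-1],(393,360),interpolation=cv2.INTER_CUBIC)
cv2.imwrite("pics/t1.png",np.hstack([a,b]))
p=P(c)
def f(X): q=p@np.append(X,1); q=q[:2]/q[2]; return ((q-[300,70]+.5)*3.273+[360,0]).round(0)
o=get_obs(); t=o["position"]; print(t,f(t+[0,0,.022]),f([.563,-.3155,.1095]),o["joint_pos"].round(2))
```

```text
[ 0.56280678 -0.31446676  0.18444104] [554.  24.] [535. 144.] [ 0.82  0.44 -0.52  1.42  0.22  1.34 -1.  ]
```

View pics/t1.png

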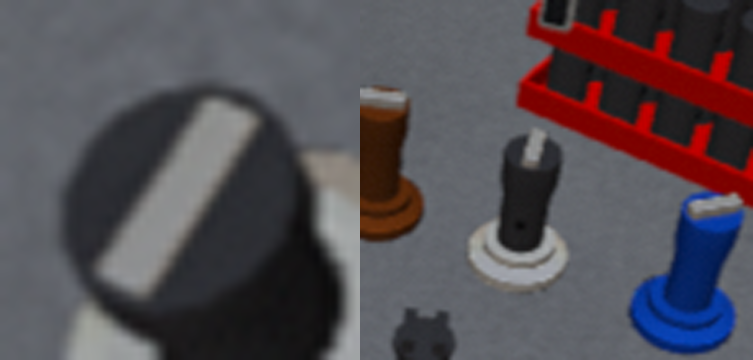

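The mid plate is seated and the fingertips are above the tall plate (536,149), as projected. Contact is expected at a measured z of about 0.0875.

{"method": "carry_out", "body": {
  "motion": [
    {"xyz": [0, 0, 0.01], "angular": [0, 0, 0]},
    {"xyz": [0, 0, 0.03], "angular": [0, 0, 0]},
    {"xyz": [0, 0, 0.055], "angular": [0, 0, 0]},
    {"xyz": [0, 0, 0.075], "angular": [0, 0, 0]},
    {"xyz": [0, 0, 0.085], "angular": [0, 0, 0]},
    {"xyz": [0, 0, 0.09], "angular": [0, 0, 0]},
    {"xyz": [0, 0, 0.093], "angular": [0, 0, 0]},
    {"xyz": [0, 0, 0.094], "angular": [0, 0, 0]},
    {"xyz": [0, 0, 0.095], "angular": [0, 0, 0]},
    {"xyz": [0, 0, 0.096], "angular": [0, 0, 0]}
  ]
}}

```text
clock: 15.15
position: [0.5632, -0.3157, 0.0894]
ee_rot: [0.991, 0.137, 0.0, 0.0]
ft_force: [-1.1, 1.0, 1.0]
grip_width: -0.0
grasp_force: 0.0
```

{"method": "carry_out", "body": {
  "motion": [
    {"xyz": [0, 0, 0.001], "angular": [0, 0, 0]}
  ]
}}

```text
clock: 15.25
position: [0.563, -0.3156, 0.0882]
ee_rot: [0.991, 0.137, 0.0, 0.0]
ft_force: [0.2, 0.7, -0.4]
grip_width: 0.002
grasp_force: 0.0
```

{"method": "carry_out", "body": {
  "motion": [
    {"xyz": [0, 0, 0.001], "angular": [0, 0, 0]}
  ]
}}

```text
clock: 15.35
position: [0.563, -0.3156, 0.0873]
ee_rot: [0.991, 0.137, 0.0, 0.0]
ft_force: [-1.0, -0.1, 3.4]
grip_width: 0.001
grasp_force: 2.0
```

{"method": "carry_out", "body": {
  "motion": [
    {"xyz": [0, 0, 0.001], "angular": [0, 0, 0]}
  ]
}}

```text
clock: 15.45
position: [0.563, -0.3156, 0.0863]
ee_rot: [0.991, 0.137, 0.0, 0.0]
ft_force: [-1.1, 1.0, 3.8]
grip_width: 0.001
grasp_force: 2.0
```

{"method": "carry_out", "body": {
  "motion": [
    {"xyz": [0, 0, 0.001], "angular": [0, 0, 0]}
  ]
}}

```text
clock: 15.55
position: [0.563, -0.3156, 0.0852]
ee_rot: [0.991, 0.137, 0.0, 0.0]
ft_force: [-0.2, 0.8, 4.3]
grip_width: -0.001
grasp_force: 2.0
```

{"method": "carry_out", "body": {
  "motion": [
    {"xyz": [0, 0, 0.001], "angular": [0, 0, 0]},
    {"xyz": [0, 0, 0.002], "angular": [0, 0, 0]}
  ]
}}

```text
clock: 15.75
position: [0.563, -0.3156, 0.0829]
ee_rot: [0.991, 0.137, 0.0, 0.0]
ft_force: [0.4, -0.7, 4.3]
grip_width: -0.003
grasp_force: 2.0
```

{"method": "carry_out", "body": {
  "motion": [
    {"xyz": [0, 0, 0.001], "angular": [0, 0, 0]}
  ]
}}

```text
clock: 15.85
position: [0.5629, -0.3156, 0.0819]
ee_rot: [0.991, 0.137, 0.0, 0.0]
ft_force: [-1.0, -0.1, 6.2]
grip_width: -0.003
grasp_force: 2.8
```

{"method": "carry_out", "body": {
  "motion": [
    {"xyz": [0, 0, 0.001], "angular": [0, 0, 0]}
  ]
}}

```text
clock: 15.95
position: [0.563, -0.3156, 0.0811]
ee_rot: [0.991, 0.137, 0.0, 0.0]
ft_force: [-2.0, 0.2, 7.2]
grip_width: 0.003
grasp_force: 3.6
```

{"method": "carry_out", "body": {
  "motion": [
    {"xyz": [0, 0, 0.001], "angular": [0, 0, 0]}
  ]
}}

```text
clock: 16.05
position: [0.563, -0.3156, 0.0803]
ee_rot: [0.991, 0.137, 0.0, 0.0]
ft_force: [-2.1, 0.3, 8.5]
grip_width: 0.002
grasp_force: 4.4
```

All three are home. I lift clear, let it settle and look once more.

{"method": "carry_out", "body": {
  "motion": [
    {"xyz": [0, 0, -0.002], "angular": [0, 0, 0]},
    {"xyz": [0, 0, -0.005], "angular": [0, 0, 0]},
    {"xyz": [0, 0, -0.012], "angular": [0, 0, 0]},
    {"xyz": [0, 0, -0.03], "angular": [0, 0, 0]},
    {"xyz": [0, 0, -0.055], "angular": [0, 0, 0]},
    {"xyz": [0, 0, -0.08], "angular": [0, 0, 0]},
    {"xyz": [0, 0, -0.1], "angular": [0, 0, 0]},
    {"xyz": [0, 0, -0.11], "angular": [0, 0, 0]},
    {"xyz": [0, 0, -0.11], "angular": [0, 0, 0]},
    {"xyz": [0, 0, -0.11], "angular": [0, 0, 0]}
  ]
}}

```text
clock: 17.05
position: [0.5624, -0.3154, 0.1888]
ee_rot: [0.991, 0.137, -0.001, -0.0]
ft_force: [0.2, 0.6, -0.9]
grip_width: -0.004
grasp_force: 0.0
```

Run:
```python
from h import *
c=camera("side")["img"][:,:,::-1]
cv2.imwrite("pics/end.png",cv2.resize(c,(800,600),interpolation=cv2.INTER_CUBIC))
```

```text
(no output)
```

View pics/end.png

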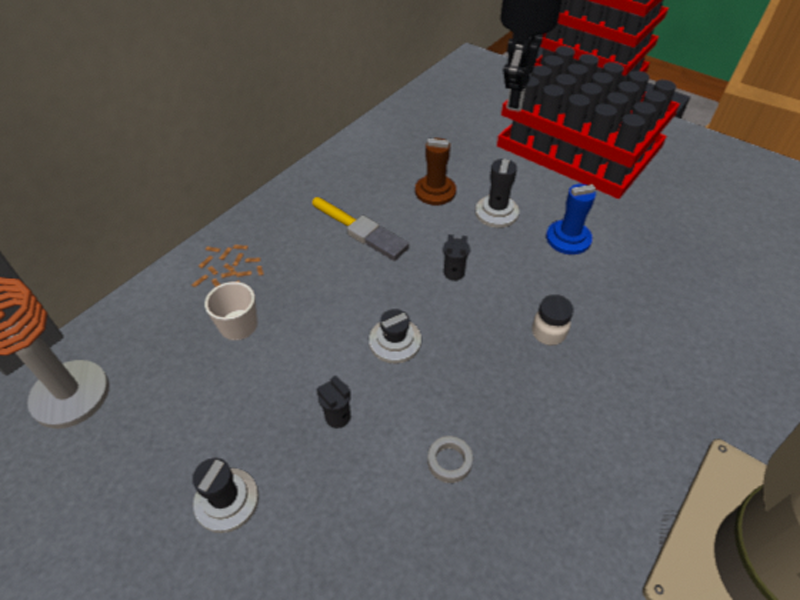

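All three plates are seated (395,321), (211,475) and (504,166). Every other object is where it was, and the hand is clear.

```bash
python3 -c "
from workcell import *
print(hand_in())"
```

```text
the job is handed in; nothing more can be done
None
```

I pressed all three tips home in the order asked (short, then middle, then tall) at 9 N or less each, with nothing else on the bench visibly moved, and handed the job in at about 17 s; the hand-in gave no verdict.

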